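# Build the sieve stack on the shaker

## Robot

A 6-joint arm with a two-finger parallel gripper is mounted at the origin on a cart in front of the work surface, level with it; the furniture and walls round the work are solid. World frame = base frame: x ahead of the robot, y to its left, z up, the work surface at z = 0. Lengths are in mm, angles in degrees, forces in N, time in s.
With the tool pointing down it reaches from about 300 to 850 mm from the base axis. Payload 4.2 kg.
Tool frame: the origin (TCP) lies at the very end of the fingers, on their centre line; the grasp point (between the pads) lies 19 mm behind it (env.grasp_offset is the distance from the TCP to the grasp point, in mm); z points along the fingers, y is the line along which they close (so a half turn about z gives the same grasp; the last joint's range is limited). The gripper opens to 91 mm and grips with 3 to 60 N. Pads are 32 mm wide; open, the fingers measure 118 mm over their backs; the gripper's body (76 mm by 178 mm) begins 60 mm behind the grasp point.
Start: joints at [-71.391, 18.312, 89.639, -0, 72.044, -1.146], TCP at [194.359, -541.173, 213.976] pointing down, gripper open.
Joint ranges: [-177.97, 177.97], [-48.28, 115.42], [12.27, 149.76], [-77.06, 257.06], [2.81, 150.46], [-146.56, 146.56]. Speed limits (degrees/s): [147.25, 147.25, 180, 180, 180, 180].

## Interface

Orientations are given as [roll, pitch, yaw] about the fixed x, y, z axes, in that order (R = Rz(yaw) Ry(pitch) Rx(roll)).
In Python, from workcell import env gives the robot as it stands. The module is installed in compiled form; this text tells all that it offers.
- The arm moves only by the tool send_rows, never from a script. Its argument "motion" is a list of rows, each an object of numbers: "tx", "ty", "tz": the shift along the tool's x, y, z in units of 500 mm (1.0 is 500 mm); "rx", "ry", "rz": the turn, a rotation vector about the tool's x, y, z in units of 30 degrees (1.0 is 30 degrees); "gripper": the closure, from -1 (fully open) to 1 (shut). In form: [{"tx": .., "ty": .., "tz": .., "rx": .., "ry": .., "rz": .., "gripper": ..}, ...]. A call has 1 to 12 rows; each row shifts and turns the commanded pose from where the row before left it, along the tool's axes as they then stand; what a row does not reach is not made up. A row lasts 1/8 s, in which the tool goes at most 62.5 mm and 10.7 degrees, less where a joint would pass 70% of its speed; a pose out of reach is approached as far as the arm can. A call with a number of a shift or a turn outside -1 to 1 is refused whole. A call with a gripper value outside its range is refused whole. The fingers move at their own pace and stop on an object; "grip_force" is the grip in N (left out, the last holds). Time passes only in rows, so rows that do not move let the fingers close. It gives the time, the measured TCP pose, the force, the opening and the grip force at its end, in the units of the state.
- env.state(): the state, without advancing time (a new reading comes with each control period).
- env.grab_frame(name): name is "side" or "top"; returns a dict with "frame" (384x512x3 uint8, red, green, blue), "vertical_fov" (degrees; the focal length in pixels is half the picture's height over the tangent of half this angle, whatever the lens; pixels are square), "cx", "cy" (the principal point, pixels), "rvec" (rotation vector, rad) and "tvec" (3), from world to camera coordinates, as OpenCV has them. Camera axes: x right, y down, z forward; pixel columns grow to the right and rows downward; lengths in mm; the calibration is good to about 2 mm. A picture is of the moment at which its call begins. There is no depth.
- env.job_done(): hands the job in; it is judged then, once.
The state is a dict: "time_s": time; "qpos": joint angles; "qvel": joint speeds; "effort": joint torques, N m; "ee_pos": TCP position; "ee_rot": TCP orientation; "force": force on the tool from outside, world axes, zero at the start; "torque": the same for the moment, N m; "gripper_width": finger opening in mm; "gripper_force": force on a finger pad.
Only numpy, scipy, OpenCV 4.12 (cv2) and the standard library are available. Lean on these libraries where they do the work, as an engineer would, in place of code of your own. Each camera call takes 0.05 s, during which the arm holds its last target. There are 200 camera calls.

## Task

Build the sieve stack on the shaker, one piece after another: first the receiver pan into the seat ring, then the low fine sieve on the pan, then the tall coarse sieve on that, and last the lid. Each piece must sit level and fully home in the one below, and the specimen cup and the vial beside the work must be left standing where they are.

Things in the scene. Friction and masses are not known exactly. Their poses are not given: they have to be found in the camera images.
- shaker_seat (a point): Sieve shaker, fixed to the bench: white box 120 x 120 mm, 44 mm high, with a steel seat ring standing upright on the middle of its top (outer diameter 58, inner 53 mm, 12 mm tall inside). The point is the centre of the ring's top edge, 56 mm above the bench; z up.
- pan_center (a point): Receiver pan: open round steel dish, outer diameter 58 mm, 40 mm high, wall 2.5 mm, plain bright closed floor without mesh, the lowest of the three open rounds; about 0.15 kg. Point: on its axis, 20 mm above its underside; z up along the axis. Its lowest 8 mm taper (41 mm across at the bottom, 49 above) and drop into the 53 mm opening of the piece below until the shoulder rests on that rim. Starts upright.
- fine_center (a point): Fine sieve: open round steel ring, outer diameter 58 mm, 50 mm high, wall 2.5 mm, with a dense mesh (2.5 mm pitch, looks grey) as its floor 10 mm above the underside; about 0.14 kg. Point: on its axis, 25 mm above its underside; z up along the axis. Its lowest 8 mm taper (41 mm across at the bottom, 49 above) and drop into the 53 mm opening of the piece below until the shoulder rests on that rim. Starts upright.
- coarse_center (a point): Coarse sieve: open round steel ring, outer diameter 58 mm, 68 mm high (the tallest), wall 2.5 mm, with a wide mesh (14 mm pitch) over black as its floor 10 mm above the underside; about 0.16 kg. Point: on its axis, 34 mm above its underside; z up along the axis. Its lowest 8 mm taper (41 mm across at the bottom, 49 above) and drop into the 53 mm opening of the piece below until the shoulder rests on that rim. Starts upright.
- lid_center (a point): Lid of the sieve stack: flat steel disc, diameter 58 mm, with a black upright knob in the middle (diameter 20 mm; the disc's top is 13 mm, the knob's top 39 mm above the underside), about 0.1 kg. Point: on its axis, 19.5 mm above its underside; z up along the axis. Its lowest 8 mm taper (41 mm across at the bottom, 49 above) and drop into the 53 mm opening of the piece below until the shoulder rests on that rim. Starts upright.
- cup_center (a point): Bystander: white plastic specimen cup, diameter 61 mm, 66 mm high, loose; the point is its centre, 33 mm above its underside.
- jar_center (a point): Bystander: white reagent vial with a pink cap, diameter 33 mm, 70 mm high, loose; the point is its centre, 35 mm above its underside.

How it is judged (in metres and radians):
On the way, in this order (a step that is already met when the one before it is completed fails the run):
1. the receiver pan sits fully home on the shaker's seat ring (horizontal distance between pan_center and shaker_seat below 0.012 m and z of pan_center in the frame of shaker_seat between 0.009 and 0.015 m and angle between pan_center's own z axis and vertical below 0.08 rad), for 0.2 s.
2. the low fine sieve sits fully home on the pan (horizontal distance between fine_center and shaker_seat below 0.012 m and z of fine_center in the frame of shaker_seat between 0.046 and 0.052 m and angle between fine_center's own z axis and vertical below 0.08 rad and horizontal distance between fine_center and pan_center below 0.005 m), for 0.2 s.
3. the tall coarse sieve sits fully home on the fine sieve (horizontal distance between coarse_center and shaker_seat below 0.012 m and z of coarse_center in the frame of shaker_seat between 0.097 and 0.103 m and angle between coarse_center's own z axis and vertical below 0.08 rad and horizontal distance between coarse_center and fine_center below 0.005 m), for 0.2 s.
4. the lid sits fully home on the coarse sieve (horizontal distance between lid_center and shaker_seat below 0.012 m and z of lid_center in the frame of shaker_seat between 0.1425 and 0.1485 m and angle between lid_center's own z axis and vertical below 0.08 rad and horizontal distance between lid_center and coarse_center below 0.005 m), for 0.2 s.
At the end, for the whole second after the job is handed in: Pan, fine sieve, coarse sieve and lid stand on the shaker's seat ring in this order from below, each fully home (height within 3 mm of seated), level (tilt under 0.08 rad), centred within 5 mm on the piece below and 12 mm on the seat ring (all of step 1 and all of step 2 and all of step 3 and all of step 4); the robot touches nothing.
It fails at once if the specimen cup beside the work is moved by more than 20 mm or tipped over (distance of cup_center from where it was at the start of the episode above 0.02 m or angle between cup_center's own z axis and vertical above 0.5 rad).
It fails at once if the vial beside the work is moved by more than 20 mm or tipped over (distance of jar_center from where it was at the start of the episode above 0.02 m or angle between jar_center's own z axis and vertical above 0.5 rad).
It also fails if it takes over 96 s, if anything falls off the work surface, if the arm or the gripper's body presses on something with over 40 N, if the wrist force passes 120 N, or if a joint passes its speed limit or range.

## Working session

There is one attempt and no reset: what is moved stays moved. The work goes in short steps, Python scripts to look and compute and a tool call to move; the robot and the scene stay as the last step left them, time stands still between calls to the robot, and variables do not carry over. Pictures are saved under pics/ and viewed, at most 14 in all, crops included, and the job is handed in when it is done.

Besides the shell and the picture viewer there is one more tool, called after "Request:" as a command line: name --argument value ..., lists and objects as JSON in quotes. send_rows: Moves the arm, as the interface text tells. Shifts and turns lie within -1 to 1; 1 stands for 500 mm of shift or 30 degrees of turn. Its arguments: {"type":"object","properties":{"motion":{"type":"array"},"grip_force":{"type":"number"}},"required":["motion"]}

```bash
mkdir -p pics
cat > h.py <<'E'
import numpy as np, cv2
from workcell import env
def grab(n):
    f=env.grab_frame(n); h=f["frame"].shape[0]
    fl=h/2/np.tan(np.radians(f["vertical_fov"])/2)
    K=np.array([[fl,0,f["cx"]],[0,fl,f["cy"]],[0,0,1]]); R=cv2.Rodrigues(np.array(f["rvec"],float))[0]
    return f["frame"],K,R,np.array(f["tvec"],float).ravel()
def onplane(c,u,v,z):
    _,K,R,t=c; d=R.T@np.linalg.inv(K)@[u,v,1]; o=-R.T@t
    return o+d*(z-o[2])/d[2]
def proj(c,p):
    _,K,R,t=c; q=K@(R@np.array(p,float)+t); return q[:2]/q[2]
def save(c,n): cv2.imwrite("pics/"+n,c[0][:,:,::-1])
E
python3 - <<'E'
from h import *
for n in("top","side"):
    c=grab(n); save(c,n+"0.png"); print(n,c[1].round(1).tolist(),(-c[2].T@c[3]).round(0),c[2].round(2).tolist())
s=env.state(); print(s["ee_pos"],s["ee_rot"],s["gripper_width"],env.grasp_offset,s["time_s"])
E
```

```text
top [[469.9, 0.0, 262.9], [0.0, 469.9, 185.6], [0.0, 0.0, 1.0]] [ 393.   58. 1240.] [[0.01, -1.0, 0.02], [-0.99, -0.01, -0.14], [0.14, -0.02, -0.99]]
side [[442.8, 0.0, 251.4], [0.0, 442.8, 193.5], [0.0, 0.0, 1.0]] [ 181. 1073.  924.] [[-0.94, -0.35, 0.01], [-0.22, 0.56, -0.8], [0.27, -0.75, -0.6]]
[ 194.21695844 -540.71203982  213.21464462] [-1.79908420e+02 -9.87551914e-04  1.97580298e+01] 91.35235919880347 18.8 0.1
```

View pics/top0.png

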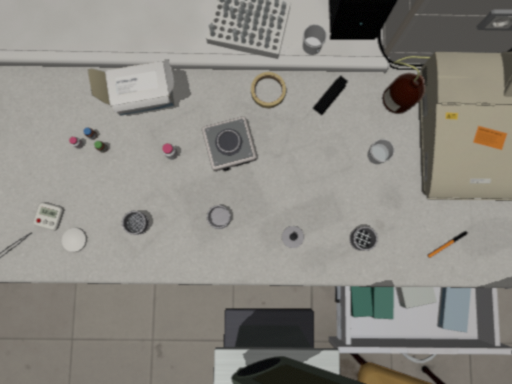

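View pics/side0.png

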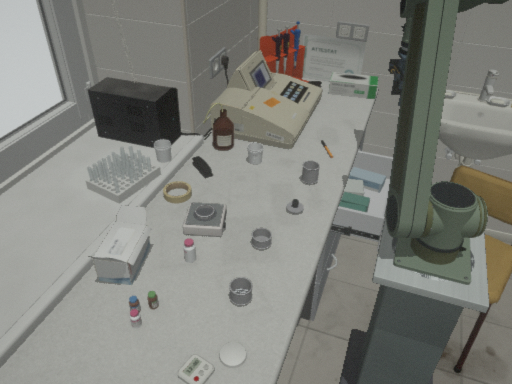

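The top view shows the pan at (220,216), fine sieve at (136,222), lid at (293,237), coarse sieve at (362,237), shaker at (230,142), vial at (170,150) and cup at (380,151). The side view confirms this. Next I'll make enlarged crops.

Run:
```python
from h import *
c=grab("top"); s=grab("side")
def crop(c,u,v): return cv2.resize(c[0][v-20:v+20,u-20:u+20],None,fx=5,fy=5,interpolation=cv2.INTER_CUBIC)
T=[crop(c,*p) for p in((230,142),(220,216),(136,222),(362,237),(293,237),(170,150),(380,151))]+[crop(s,205,217)]
S=[crop(s,*p) for p in((261,239),(241,292),(311,173),(295,206))]
im=np.vstack([np.hstack(T[:4]),np.hstack(T[4:]),np.hstack(S)])
cv2.imwrite("pics/m.png",im[:,:,::-1])
```

```text
(no output)
```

View pics/m.png

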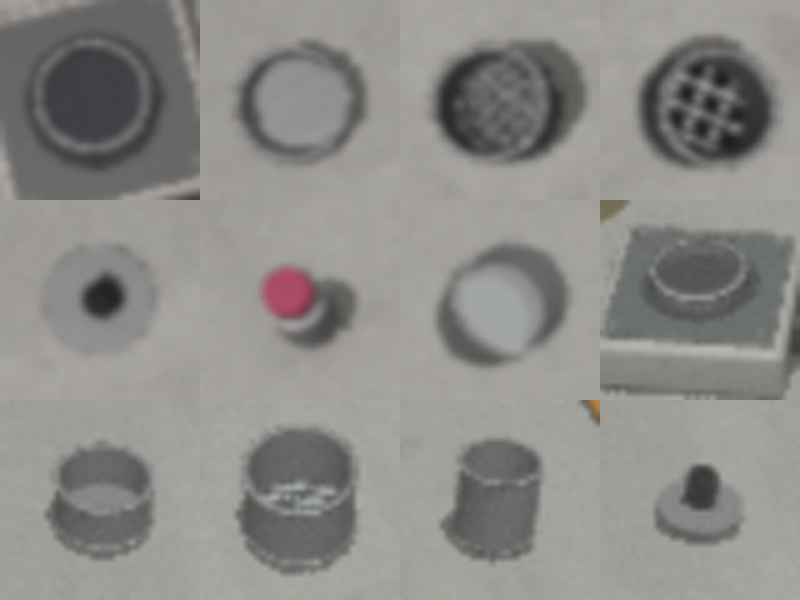

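The crops show the rims clearly, so I'll read the rim centres from both views and cross-check them.

Run:
```python
from h import *
c=grab("top"); s=grab("side")
def px(u,v,x,y): return u-20+(x%200+.5)/5-.5, v-20+(y%200+.5)/5-.5
for n,z,tu,tc,su,sc in (("ring",56,(230,142),(93.5,95),(205,217),(99,68)),
 ("pan",40,(220,216),(97,103),(261,239),(103.5,85)),
 ("fine",50,(136,222),(94.5,101),(241,292),(100,80)),
 ("coarse",68,(362,237),(115,105),(311,173),(101,61)),
 ("lid",13,(293,237),(98,99),(295,206),(99,108)),
 ("vial",70,(170,150),(88,92),None,None),("cup",66,(380,151),(97,107),None,None)):
    print(n,onplane(c,*px(*tu,*tc),z).round(1), onplane(s,*px(*su,*sc),z).round(1) if su else "")
# shaker box corners orientation
g=cv2.cvtColor(c[0],cv2.COLOR_RGB2GRAY)[100:185,190:270]
m=(g<125).astype(np.uint8); m=cv2.morphologyEx(m,cv2.MORPH_OPEN,np.ones((3,3)))
k=max(cv2.findContours(m,0,2)[0],key=cv2.contourArea); print(cv2.minAreaRect(k))
```

```text
ring [677.8 130.3  56. ] [679.4 132.   56. ]
pan [483.7 150.7  40. ] [482.7 160.4  40. ]
fine [466.1 362.1  50. ] [463.2 373.4  50. ]
coarse [ 432.9 -214.7   68. ] [ 433.6 -217.3   68. ]
lid [435.6 -38.6  13. ] [436.7 -35.6  13. ]
vial [652.8 283.8  70. ] 
cup [ 651.5 -256.4   66. ] 
((38.513099670410156, 41.97724533081055), (38.99602508544922, 39.7016716003418), 74.93151092529297)
```

Request:
send_rows --motion '[{"rz": -0.3345, "gripper": -1}, {"rz": -0.3345}, {"rz": -0.3345}, {"rz": -0.3345}, {"rz": -0.3345}, {"rz": -0.3345}, {"rz": -0.3345}, {"tx": 0.0865, "ty": 0.036}, {"tx": 0.0865, "ty": 0.036}, {"tx": 0.0865, "ty": 0.036}, {"tx": 0.0865, "ty": 0.036}, {"tx": 0.0865, "ty": 0.036}]' --grip_force 20

```text
invalid input at $.motion[0]: expected keys tx, ty, tz, rx, ry, rz, gripper
```

Request:
send_rows --motion '[{"tx": 0, "ty": 0, "tz": 0, "rx": 0, "ry": 0, "rz": -0.3345, "gripper": -1}, {"tx": 0, "ty": 0, "tz": 0, "rx": 0, "ry": 0, "rz": -0.3345, "gripper": -1}, {"tx": 0, "ty": 0, "tz": 0, "rx": 0, "ry": 0, "rz": -0.3345, "gripper": -1}, {"tx": 0, "ty": 0, "tz": 0, "rx": 0, "ry": 0, "rz": -0.3345, "gripper": -1}, {"tx": 0, "ty": 0, "tz": 0, "rx": 0, "ry": 0, "rz": -0.3345, "gripper": -1}, {"tx": 0, "ty": 0, "tz": 0, "rx": 0, "ry": 0, "rz": -0.3345, "gripper": -1}, {"tx": 0, "ty": 0, "tz": 0, "rx": 0, "ry": 0, "rz": -0.3345, "gripper": -1}, {"tx": 0.0865, "ty": 0.036, "tz": 0, "rx": 0, "ry": 0, "rz": 0, "gripper": -1}, {"tx": 0.0865, "ty": 0.036, "tz": 0, "rx": 0, "ry": 0, "rz": 0, "gripper": -1}, {"tx": 0.0865, "ty": 0.036, "tz": 0, "rx": 0, "ry": 0, "rz": 0, "gripper": -1}, {"tx": 0.0865, "ty": 0.036, "tz": 0, "rx": 0, "ry": 0, "rz": 0, "gripper": -1}, {"tx": 0.0865, "ty": 0.036, "tz": 0, "rx": 0, "ry": 0, "rz": 0, "gripper": -1}]' --grip_force 20

```text
time_s: 1.8
ee_pos: [284.7, -323.5, 214.1]
ee_rot: [180.0, 0.0, 90.0]
force: [0.6, -0.3, 0.1]
gripper_width: 91.2
gripper_force: 0.0
```

Request:
send_rows --motion '[{"tx": 0.0867, "ty": 0.0363, "tz": 0, "rx": 0, "ry": 0, "rz": 0, "gripper": -1}, {"tx": 0.0867, "ty": 0.0363, "tz": 0, "rx": 0, "ry": 0, "rz": 0, "gripper": -1}, {"tx": 0.0867, "ty": 0.0363, "tz": 0, "rx": 0, "ry": 0, "rz": 0, "gripper": -1}, {"tx": 0.0867, "ty": 0.0363, "tz": 0, "rx": 0, "ry": 0, "rz": 0, "gripper": -1}, {"tx": 0.0867, "ty": 0.0363, "tz": 0, "rx": 0, "ry": 0, "rz": 0, "gripper": -1}, {"tx": 0.0867, "ty": 0.0363, "tz": 0, "rx": 0, "ry": 0, "rz": 0, "gripper": -1}, {"tx": 0.0867, "ty": 0.0363, "tz": 0, "rx": 0, "ry": 0, "rz": 0, "gripper": -1}, {"tx": 0.0867, "ty": 0.0363, "tz": 0.05, "rx": 0, "ry": 0, "rz": 0, "gripper": -1}, {"tx": 0.0867, "ty": 0.0363, "tz": 0.05, "rx": 0, "ry": 0, "rz": 0, "gripper": -1}, {"tx": 0.0867, "ty": 0.0363, "tz": 0.05, "rx": 0, "ry": 0, "rz": 0, "gripper": -1}, {"tx": 0.0867, "ty": 0.0363, "tz": 0.05, "rx": 0, "ry": 0, "rz": 0, "gripper": -1}, {"tx": 0, "ty": 0, "tz": 0, "rx": 0, "ry": 0, "rz": 0, "gripper": -1}]'

```text
time_s: 3.3
ee_pos: [483.8, 154.0, 111.9]
ee_rot: [-179.8, 0.0, 90.2]
force: [-0.0, -1.3, -0.1]
gripper_width: 91.4
gripper_force: 0.0
```

Run:
```python
from h import *
s=grab("side"); im=cv2.resize(s[0][165:315,160:340],None,fx=4,fy=4,interpolation=cv2.INTER_CUBIC)
print(env.state()["ee_pos"])
cv2.imwrite("pics/s1.png",im[:,:,::-1])
```

```text
[483.56897993 152.66104597 112.89174001]
```

View pics/s1.png

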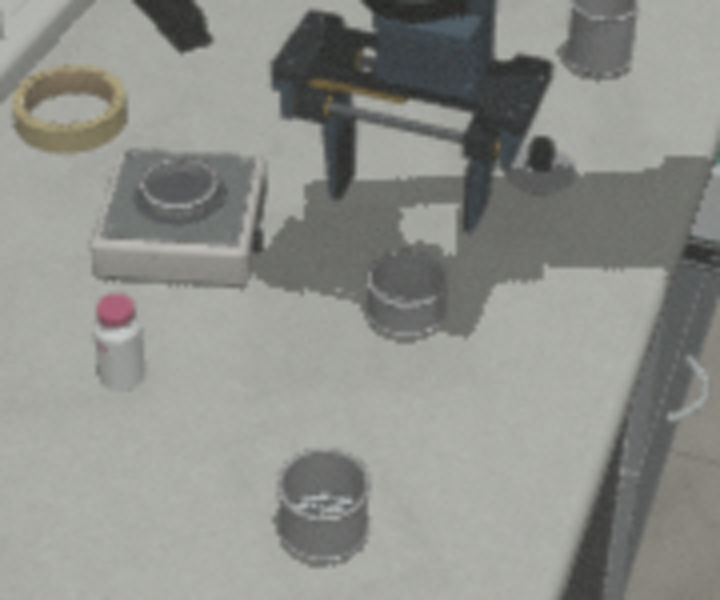

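Run:
```python
from h import *
s=grab("side")
print(proj(s,[483.6,152.7,112.9]), onplane(s,261.5,234.2,40), onplane(s,240.7,286.2,50), onplane(s,160+180/4,165+188/4,56))
```

```text
[262.52971032 214.92051734] [484.21706437 154.43094954  40.        ] [464.70593785 369.05310265  50.        ] [673.9735041  139.24111263  56.        ]
```

Request:
send_rows --motion '[{"tx": 0, "ty": 0, "tz": 0.07, "rx": 0, "ry": 0, "rz": 0, "gripper": -1}, {"tx": 0, "ty": 0, "tz": 0.07, "rx": 0, "ry": 0, "rz": 0, "gripper": -1}, {"tx": 0, "ty": 0, "tz": 0.068, "rx": 0, "ry": 0, "rz": 0, "gripper": -1}, {"tx": 0, "ty": 0, "tz": 0, "rx": 0, "ry": 0, "rz": 0, "gripper": 1}, {"tx": 0, "ty": 0, "tz": 0, "rx": 0, "ry": 0, "rz": 0, "gripper": 1}, {"tx": 0, "ty": 0, "tz": 0, "rx": 0, "ry": 0, "rz": 0, "gripper": 1}, {"tx": 0, "ty": 0, "tz": 0, "rx": 0, "ry": 0, "rz": 0, "gripper": 1}, {"tx": 0, "ty": 0, "tz": 0, "rx": 0, "ry": 0, "rz": 0, "gripper": 1}]' --grip_force 20

```text
time_s: 4.4
ee_pos: [484.5, 152.0, 11.3]
ee_rot: [179.9, -0.0, 90.0]
force: [-1.4, -0.9, 6.6]
gripper_width: 58.0
gripper_force: 20.0
```

Request:
send_rows --motion '[{"tx": 0, "ty": 0, "tz": -0.03, "rx": 0, "ry": 0, "rz": 0, "gripper": 1}, {"tx": 0, "ty": 0, "tz": -0.07, "rx": 0, "ry": 0, "rz": 0, "gripper": 1}, {"tx": 0, "ty": 0, "tz": -0.08, "rx": 0, "ry": 0, "rz": 0, "gripper": 1}, {"tx": -0.0075, "ty": 0.07, "tz": 0, "rx": 0, "ry": 0, "rz": 0, "gripper": 1}, {"tx": -0.01, "ty": 0.09, "tz": 0, "rx": 0, "ry": 0, "rz": 0, "gripper": 1}, {"tx": -0.01, "ty": 0.09, "tz": 0, "rx": 0, "ry": 0, "rz": 0, "gripper": 1}, {"tx": -0.0075, "ty": 0.09, "tz": 0, "rx": 0, "ry": 0, "rz": 0, "gripper": 1}, {"tx": -0.008, "ty": 0.048, "tz": 0, "rx": 0, "ry": 0, "rz": 0, "gripper": 1}, {"tx": 0, "ty": 0, "tz": 0.024, "rx": 0, "ry": 0, "rz": 0, "gripper": 1}, {"tx": 0, "ty": 0, "tz": 0, "rx": 0, "ry": 0, "rz": 0, "gripper": 1}]'

```text
time_s: 5.65
ee_pos: [675.7, 130.3, 86.4]
ee_rot: [-179.7, 0.0, 90.0]
force: [-0.1, 0.6, -1.0]
gripper_width: 57.8
gripper_force: 20.0
```

Run:
```python
from h import *
s=grab("side"); t=grab("top")
a=cv2.resize(s[0][165:245,160:255],None,fx=7,fy=7,interpolation=cv2.INTER_CUBIC)
print(env.state()["ee_pos"])
cv2.imwrite("pics/s2.png",a[:,:,::-1])
```

```text
[676.56010982 130.64083331  87.77240427]
```

View pics/s2.png

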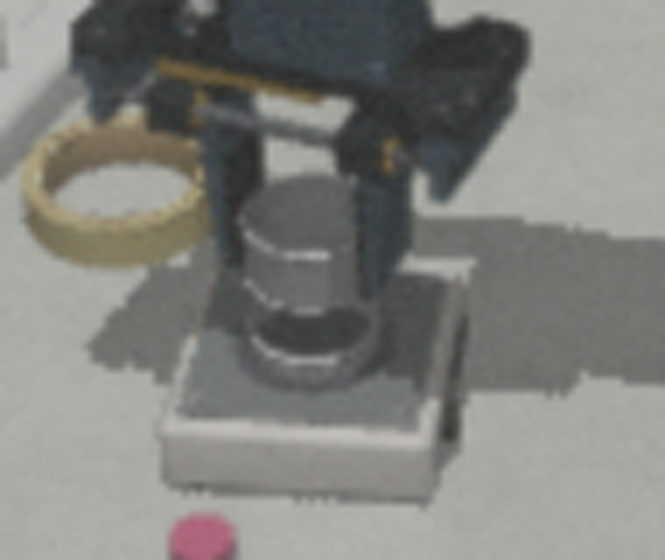

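Request:
send_rows --motion '[{"tx": 0.004, "ty": 0.001, "tz": 0.024, "rx": 0, "ry": 0, "rz": 0, "gripper": 1}, {"tx": 0, "ty": 0, "tz": 0.016, "rx": 0, "ry": 0, "rz": 0, "gripper": 1}, {"tx": 0, "ty": 0, "tz": 0.01, "rx": 0, "ry": 0, "rz": 0, "gripper": 1}, {"tx": 0, "ty": 0, "tz": 0.004, "rx": 0, "ry": 0, "rz": 0, "gripper": 1}, {"tx": 0, "ty": 0, "tz": 0, "rx": 0, "ry": 0, "rz": 0, "gripper": 1}]'

```text
time_s: 6.38
ee_pos: [678.4, 132.2, 60.8]
ee_rot: [-180.0, 0.0, 90.0]
force: [-1.2, -0.5, -2.3]
gripper_width: 57.9
gripper_force: 20.0
```

Request:
send_rows --motion '[{"tx": 0, "ty": 0, "tz": 0.003, "rx": 0, "ry": 0, "rz": 0, "gripper": 1}, {"tx": 0, "ty": 0, "tz": 0.003, "rx": 0, "ry": 0, "rz": 0, "gripper": 1}, {"tx": 0, "ty": 0, "tz": 0, "rx": 0, "ry": 0, "rz": 0, "gripper": 1}]'

```text
time_s: 6.75
ee_pos: [678.6, 131.9, 59.3]
ee_rot: [180.0, 0.0, 90.0]
force: [-3.3, -2.2, 5.1]
gripper_width: 57.3
gripper_force: 20.0
```

Request:
send_rows --motion '[{"tx": 0, "ty": 0, "tz": 0, "rx": 0, "ry": 0, "rz": 0, "gripper": -1}, {"tx": 0, "ty": 0, "tz": 0, "rx": 0, "ry": 0, "rz": 0, "gripper": -1}, {"tx": 0, "ty": 0, "tz": 0, "rx": 0, "ry": 0, "rz": 0, "gripper": -1}, {"tx": 0, "ty": 0, "tz": -0.03, "rx": 0, "ry": 0, "rz": 0, "gripper": -1}, {"tx": 0, "ty": 0, "tz": -0.09, "rx": 0, "ry": 0, "rz": 0, "gripper": -1}, {"tx": 0, "ty": 0, "tz": -0.08, "rx": 0, "ry": 0, "rz": 0, "gripper": -1}, {"tx": 0.08, "ty": -0.07, "tz": 0, "rx": 0, "ry": 0, "rz": 0, "gripper": -1}, {"tx": 0.08, "ty": -0.07, "tz": 0, "rx": 0, "ry": 0, "rz": 0, "gripper": -1}, {"tx": 0.08, "ty": -0.07, "tz": 0, "rx": 0, "ry": 0, "rz": 0, "gripper": -1}, {"tx": 0.08, "ty": -0.07, "tz": 0, "rx": 0, "ry": 0, "rz": 0, "gripper": -1}, {"tx": 0.08, "ty": -0.07, "tz": 0, "rx": 0, "ry": 0, "rz": 0, "gripper": -1}, {"tx": 0.061, "ty": -0.075, "tz": 0, "rx": 0, "ry": 0, "rz": 0, "gripper": -1}]'

```text
time_s: 8.25
ee_pos: [465.2, 364.8, 159.2]
ee_rot: [179.9, -0.1, 90.0]
force: [0.5, -0.1, 0.9]
gripper_width: 91.3
gripper_force: 0.0
```

Run:
```python
from h import *
s=grab("side"); t=grab("top")
a=cv2.resize(s[0][175:245,170:240],None,fx=6,fy=6,interpolation=cv2.INTER_CUBIC)
b=cv2.resize(t[0][122:164,210:252],None,fx=10,fy=10,interpolation=cv2.INTER_CUBIC)[:,:380]
print(env.state()["ee_pos"])
cv2.imwrite("pics/s3.png",np.hstack([a,b])[:,:,::-1])
```

```text
[462.79886475 365.77783843 159.1710818 ]
```

View pics/s3.png

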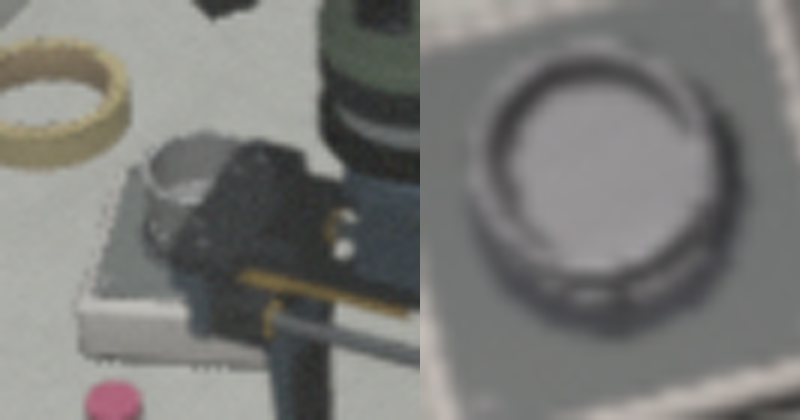

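Run:
```python
from h import *
t=grab("top"); print(onplane(t,226.7,137.5,88), env.state()["ee_pos"])
```

```text
[677.98403819 132.56761089  88.        ] [464.74722413 364.47685888 159.14586115]
```

Request:
send_rows --motion '[{"tx": 0, "ty": 0, "tz": 0.09, "rx": 0, "ry": 0, "rz": 0, "gripper": -1}, {"tx": 0, "ty": 0, "tz": 0.09, "rx": 0, "ry": 0, "rz": 0, "gripper": -1}, {"tx": 0, "ty": 0, "tz": 0.09, "rx": 0, "ry": 0, "rz": 0, "gripper": -1}, {"tx": 0, "ty": 0, "tz": 0.014, "rx": 0, "ry": 0, "rz": 0, "gripper": -1}, {"tx": 0, "ty": 0, "tz": 0, "rx": 0, "ry": 0, "rz": 0, "gripper": 1}, {"tx": 0, "ty": 0, "tz": 0, "rx": 0, "ry": 0, "rz": 0, "gripper": 1}, {"tx": 0, "ty": 0, "tz": 0, "rx": 0, "ry": 0, "rz": 0, "gripper": 1}, {"tx": 0, "ty": 0, "tz": 0, "rx": 0, "ry": 0, "rz": 0, "gripper": 1}, {"tx": 0, "ty": 0, "tz": 0, "rx": 0, "ry": 0, "rz": 0, "gripper": 1}]'

```text
time_s: 9.52
ee_pos: [466.3, 363.3, 17.2]
ee_rot: [179.9, -0.1, 90.0]
force: [-1.4, -0.3, 6.8]
gripper_width: 58.1
gripper_force: 20.0
```

Request:
send_rows --motion '[{"tx": 0, "ty": 0, "tz": -0.04, "rx": 0, "ry": 0, "rz": 0, "gripper": 1}, {"tx": 0, "ty": 0, "tz": -0.09, "rx": 0, "ry": 0, "rz": 0, "gripper": 1}, {"tx": 0, "ty": 0, "tz": -0.09, "rx": 0, "ry": 0, "rz": 0, "gripper": 1}, {"tx": -0.05, "ty": 0.05, "tz": -0.02, "rx": 0, "ry": 0, "rz": 0, "gripper": 1}, {"tx": -0.08, "ty": 0.07, "tz": 0, "rx": 0, "ry": 0, "rz": 0, "gripper": 1}, {"tx": -0.08, "ty": 0.07, "tz": 0, "rx": 0, "ry": 0, "rz": 0, "gripper": 1}, {"tx": -0.08, "ty": 0.07, "tz": 0, "rx": 0, "ry": 0, "rz": 0, "gripper": 1}, {"tx": -0.08, "ty": 0.07, "tz": 0, "rx": 0, "ry": 0, "rz": 0, "gripper": 1}, {"tx": -0.061, "ty": 0.064, "tz": 0, "rx": 0, "ry": 0, "rz": 0, "gripper": 1}, {"tx": -0.03, "ty": 0.03, "tz": 0.016, "rx": 0, "ry": 0, "rz": 0, "gripper": 1}, {"tx": 0, "ty": 0, "tz": 0.016, "rx": 0, "ry": 0, "rz": 0, "gripper": 1}, {"tx": 0, "ty": 0, "tz": 0, "rx": 0, "ry": 0, "rz": 0, "gripper": 1}]'

```text
time_s: 11.02
ee_pos: [676.0, 133.6, 118.3]
ee_rot: [-179.8, 0.0, 90.1]
force: [-0.1, 0.3, -1.0]
gripper_width: 58.4
gripper_force: 20.0
```

Run:
```python
from h import *
s=grab("side")
a=cv2.resize(s[0][165:225,165:245],None,fx=9,fy=9,interpolation=cv2.INTER_CUBIC)
print(env.state()["ee_pos"], [proj(s,[678,132,z]).round(1).tolist() for z in (88,111,153)])
cv2.imwrite("pics/s4.png",a[:,:,::-1])
```

```text
[676.39359899 133.82966315 119.1634628 ] [[204.3, 202.2], [203.9, 196.2], [203.1, 184.9]]
```

View pics/s4.png

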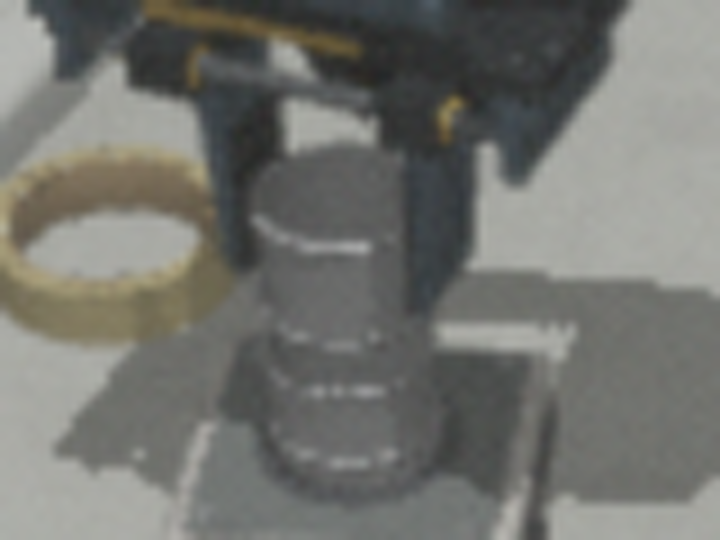

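Request:
send_rows --motion '[{"tx": 0, "ty": 0, "tz": 0.02, "rx": 0, "ry": 0, "rz": 0, "gripper": 1}, {"tx": 0, "ty": 0, "tz": 0.01, "rx": 0, "ry": 0, "rz": 0, "gripper": 1}, {"tx": 0, "ty": 0, "tz": 0.008, "rx": 0, "ry": 0, "rz": 0, "gripper": 1}, {"tx": 0, "ty": 0, "tz": 0.004, "rx": 0, "ry": 0, "rz": 0, "gripper": 1}, {"tx": 0, "ty": 0, "tz": 0.004, "rx": 0, "ry": 0, "rz": 0, "gripper": 1}, {"tx": 0, "ty": 0, "tz": 0, "rx": 0, "ry": 0, "rz": 0, "gripper": 1}]'

```text
time_s: 11.82
ee_pos: [678.2, 132.4, 97.3]
ee_rot: [180.0, -0.0, 90.0]
force: [-0.3, 0.5, -0.1]
gripper_width: 58.5
gripper_force: 20.0
```

Request:
send_rows --motion '[{"tx": 0, "ty": 0, "tz": 0.002, "rx": 0, "ry": 0, "rz": 0, "gripper": 1}, {"tx": 0, "ty": 0, "tz": 0.001, "rx": 0, "ry": 0, "rz": 0, "gripper": 1}, {"tx": 0, "ty": 0, "tz": 0, "rx": 0, "ry": 0, "rz": 0, "gripper": 1}]'

```text
time_s: 12.2
ee_pos: [678.3, 132.4, 97.2]
ee_rot: [179.9, -0.0, 90.0]
force: [-2.5, -0.7, 6.3]
gripper_width: 58.4
gripper_force: 20.0
```

Request:
send_rows --motion '[{"tx": 0, "ty": 0, "tz": 0, "rx": 0, "ry": 0, "rz": 0, "gripper": -1}, {"tx": 0, "ty": 0, "tz": 0, "rx": 0, "ry": 0, "rz": 0, "gripper": -1}, {"tx": 0, "ty": 0, "tz": 0, "rx": 0, "ry": 0, "rz": 0, "gripper": -1}, {"tx": 0, "ty": 0, "tz": -0.03, "rx": 0, "ry": 0, "rz": 0, "gripper": -1}, {"tx": 0, "ty": 0, "tz": -0.09, "rx": 0, "ry": 0, "rz": 0, "gripper": -1}, {"tx": 0, "ty": 0, "tz": -0.08, "rx": 0, "ry": 0, "rz": 0, "gripper": -1}, {"tx": -0.087, "ty": -0.061, "tz": 0, "rx": 0, "ry": 0, "rz": 0, "gripper": -1}, {"tx": -0.087, "ty": -0.061, "tz": 0, "rx": 0, "ry": 0, "rz": 0, "gripper": -1}, {"tx": -0.087, "ty": -0.061, "tz": 0, "rx": 0, "ry": 0, "rz": 0, "gripper": -1}, {"tx": -0.087, "ty": -0.061, "tz": 0, "rx": 0, "ry": 0, "rz": 0, "gripper": -1}, {"tx": -0.087, "ty": -0.061, "tz": 0, "rx": 0, "ry": 0, "rz": 0, "gripper": -1}, {"tx": -0.087, "ty": -0.061, "tz": 0, "rx": 0, "ry": 0, "rz": 0, "gripper": -1}]'

```text
time_s: 13.7
ee_pos: [494.3, -129.9, 196.7]
ee_rot: [179.9, 0.1, 90.0]
force: [-0.4, -0.4, -0.9]
gripper_width: 90.9
gripper_force: 0.0
```

Run:
```python
from h import *
s=grab("side"); t=grab("top")
a=cv2.resize(s[0][165:235,175:245],None,fx=6,fy=6,interpolation=cv2.INTER_CUBIC)
b=cv2.resize(t[0][115:157,210:252],None,fx=10,fy=10,interpolation=cv2.INTER_CUBIC)[:,:380]
print(env.state()["ee_pos"], proj(t,[678,132.4,130]))
cv2.imwrite("pics/s5.png",np.hstack([a,b])[:,:,::-1])
```

```text
[ 492.578412   -131.76028283  196.78508432] [225.74591448 133.28552693]
```

View pics/s5.png

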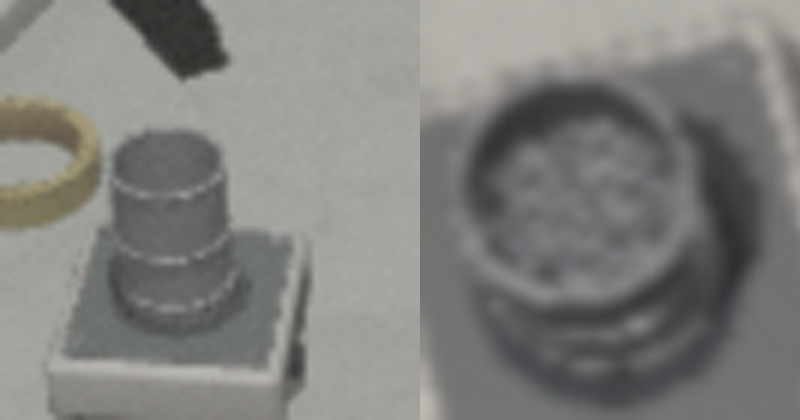

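Request:
send_rows --motion '[{"tx": -0.087, "ty": -0.062, "tz": 0, "rx": 0, "ry": 0, "rz": 0, "gripper": -1}, {"tx": -0.087, "ty": -0.062, "tz": 0, "rx": 0, "ry": 0, "rz": 0, "gripper": -1}, {"tx": 0, "ty": 0, "tz": 0.09, "rx": 0, "ry": 0, "rz": 0, "gripper": -1}, {"tx": 0, "ty": 0, "tz": 0.09, "rx": 0, "ry": 0, "rz": 0, "gripper": -1}, {"tx": 0, "ty": 0, "tz": 0.09, "rx": 0, "ry": 0, "rz": 0, "gripper": -1}, {"tx": 0, "ty": 0, "tz": 0.063, "rx": 0, "ry": 0, "rz": 0, "gripper": -1}, {"tx": 0, "ty": 0, "tz": 0, "rx": 0, "ry": 0, "rz": 0, "gripper": 1}, {"tx": 0, "ty": 0, "tz": 0, "rx": 0, "ry": 0, "rz": 0, "gripper": 1}, {"tx": 0, "ty": 0, "tz": 0, "rx": 0, "ry": 0, "rz": 0, "gripper": 1}, {"tx": 0, "ty": 0, "tz": 0, "rx": 0, "ry": 0, "rz": 0, "gripper": 1}, {"tx": 0, "ty": 0, "tz": 0, "rx": 0, "ry": 0, "rz": 0, "gripper": 1}]'

```text
time_s: 15.18
ee_pos: [433.6, -215.9, 30.2]
ee_rot: [179.9, 0.1, 90.0]
force: [-1.5, 0.5, 6.4]
gripper_width: 56.7
gripper_force: 20.0
```

Request:
send_rows --motion '[{"tx": 0, "ty": 0, "tz": -0.04, "rx": 0, "ry": 0, "rz": 0, "gripper": 1}, {"tx": 0, "ty": 0, "tz": -0.09, "rx": 0, "ry": 0, "rz": 0, "gripper": 1}, {"tx": 0, "ty": 0, "tz": -0.09, "rx": 0, "ry": 0, "rz": 0, "gripper": 1}, {"tx": 0.04, "ty": 0.03, "tz": -0.08, "rx": 0, "ry": 0, "rz": 0, "gripper": 1}, {"tx": 0.087, "ty": 0.061, "tz": 0, "rx": 0, "ry": 0, "rz": 0, "gripper": 1}, {"tx": 0.087, "ty": 0.061, "tz": 0, "rx": 0, "ry": 0, "rz": 0, "gripper": 1}, {"tx": 0.087, "ty": 0.061, "tz": 0, "rx": 0, "ry": 0, "rz": 0, "gripper": 1}, {"tx": 0.087, "ty": 0.061, "tz": 0, "rx": 0, "ry": 0, "rz": 0, "gripper": 1}, {"tx": 0.087, "ty": 0.061, "tz": 0, "rx": 0, "ry": 0, "rz": 0, "gripper": 1}, {"tx": 0.087, "ty": 0.061, "tz": 0, "rx": 0, "ry": 0, "rz": 0, "gripper": 1}, {"tx": 0.087, "ty": 0.061, "tz": 0, "rx": 0, "ry": 0, "rz": 0, "gripper": 1}, {"tx": 0.047, "ty": 0.033, "tz": 0, "rx": 0, "ry": 0, "rz": 0, "gripper": 1}]'

```text
time_s: 16.68
ee_pos: [678.9, 135.0, 178.4]
ee_rot: [180.0, -0.0, 90.1]
force: [-0.5, -0.8, -0.3]
gripper_width: 57.1
gripper_force: 20.0
```

Run:
```python
from h import *
s=grab("side"); s=grab("side")
a=cv2.resize(s[0][155:225,165:245],None,fx=8,fy=8,interpolation=cv2.INTER_CUBIC)
print(env.state()["ee_pos"])
cv2.imwrite("pics/s6.png",a[:,:,::-1])
```

```text
[679.08308061 135.37520152 178.01645643]
```

View pics/s6.png

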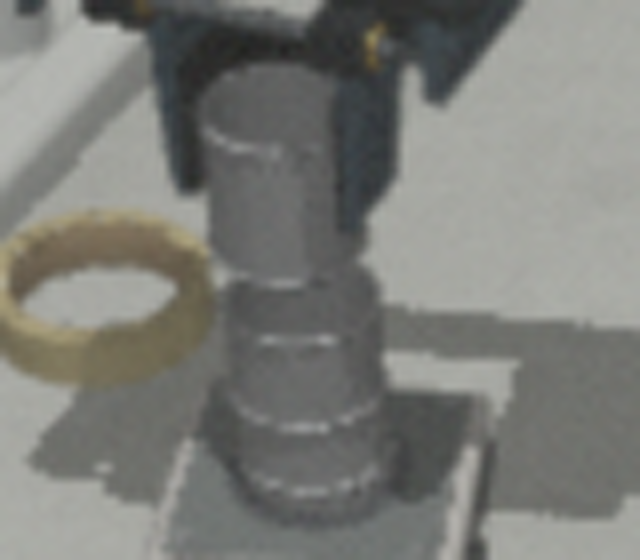

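Request:
send_rows --motion '[{"tx": 0, "ty": 0, "tz": 0.01, "rx": 0, "ry": 0, "rz": 0, "gripper": 1}, {"tx": 0, "ty": 0, "tz": 0.01, "rx": 0, "ry": 0, "rz": 0, "gripper": 1}, {"tx": 0, "ty": 0, "tz": 0, "rx": 0, "ry": 0, "rz": 0, "gripper": 1}, {"tx": 0, "ty": 0, "tz": 0, "rx": 0, "ry": 0, "rz": 0, "gripper": 1}, {"tx": 0, "ty": 0, "tz": 0, "rx": 0, "ry": 0, "rz": 0, "gripper": 1}]'

```text
time_s: 17.4
ee_pos: [678.1, 132.1, 169.3]
ee_rot: [180.0, -0.0, 90.0]
force: [-0.0, 0.3, -0.7]
gripper_width: 57.5
gripper_force: 20.0
```

Run:
```python
from h import *
s=grab("side")
a=cv2.resize(s[0][165:215,175:230],None,fx=12,fy=12,interpolation=cv2.INTER_CUBIC)
print(env.state()["ee_pos"])
cv2.imwrite("pics/s7.png",a[:,:,::-1])
```

```text
[678.08317627 132.24269217 169.24951827]
```

View pics/s7.png

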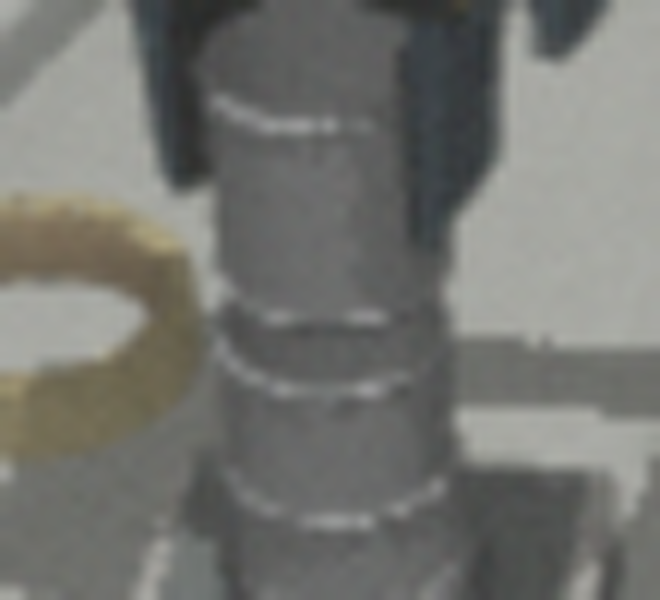

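Request:
send_rows --motion '[{"tx": 0.008, "ty": 0, "tz": 0.008, "rx": 0, "ry": 0, "rz": 0, "gripper": 1}, {"tx": 0, "ty": 0, "tz": 0.008, "rx": 0, "ry": 0, "rz": 0, "gripper": 1}, {"tx": 0, "ty": 0, "tz": 0.006, "rx": 0, "ry": 0, "rz": 0, "gripper": 1}, {"tx": 0, "ty": 0, "tz": 0.006, "rx": 0, "ry": 0, "rz": 0, "gripper": 1}, {"tx": 0, "ty": 0, "tz": 0.004, "rx": 0, "ry": 0, "rz": 0, "gripper": 1}, {"tx": 0, "ty": 0, "tz": 0, "rx": 0, "ry": 0, "rz": 0, "gripper": 1}, {"tx": 0, "ty": 0, "tz": 0, "rx": 0, "ry": 0, "rz": 0, "gripper": 1}]'

```text
time_s: 18.32
ee_pos: [678.1, 136.4, 153.1]
ee_rot: [180.0, 0.0, 90.0]
force: [0.0, -1.0, -1.5]
gripper_width: 57.0
gripper_force: 20.0
```

Request:
send_rows --motion '[{"tx": 0, "ty": 0, "tz": 0.002, "rx": 0, "ry": 0, "rz": 0, "gripper": 1}, {"tx": 0, "ty": 0, "tz": 0.002, "rx": 0, "ry": 0, "rz": 0, "gripper": 1}, {"tx": 0, "ty": 0, "tz": 0, "rx": 0, "ry": 0, "rz": 0, "gripper": 1}]'

```text
time_s: 18.7
ee_pos: [678.2, 136.4, 152.2]
ee_rot: [179.9, -0.0, 90.0]
force: [-1.4, 0.5, 5.3]
gripper_width: 57.0
gripper_force: 20.0
```

Request:
send_rows --motion '[{"tx": 0, "ty": 0, "tz": 0, "rx": 0, "ry": 0, "rz": 0, "gripper": -1}, {"tx": 0, "ty": 0, "tz": 0, "rx": 0, "ry": 0, "rz": 0, "gripper": -1}, {"tx": 0, "ty": 0, "tz": 0, "rx": 0, "ry": 0, "rz": 0, "gripper": -1}, {"tx": 0, "ty": 0, "tz": -0.03, "rx": 0, "ry": 0, "rz": 0, "gripper": -1}, {"tx": 0, "ty": 0, "tz": -0.09, "rx": 0, "ry": 0, "rz": 0, "gripper": -1}, {"tx": 0, "ty": 0, "tz": -0.08, "rx": 0, "ry": 0, "rz": 0, "gripper": -1}, {"tx": -0.058, "ty": -0.08, "tz": 0, "rx": 0, "ry": 0, "rz": 0, "gripper": -1}, {"tx": -0.058, "ty": -0.08, "tz": 0, "rx": 0, "ry": 0, "rz": 0, "gripper": -1}, {"tx": -0.058, "ty": -0.081, "tz": 0, "rx": 0, "ry": 0, "rz": 0, "gripper": -1}, {"tx": -0.058, "ty": -0.081, "tz": 0, "rx": 0, "ry": 0, "rz": 0, "gripper": -1}, {"tx": -0.058, "ty": -0.081, "tz": 0, "rx": 0, "ry": 0, "rz": 0, "gripper": -1}, {"tx": -0.058, "ty": -0.081, "tz": 0, "rx": 0, "ry": 0, "rz": 0, "gripper": -1}]'

```text
time_s: 20.2
ee_pos: [435.0, -38.4, 252.2]
ee_rot: [179.9, 0.0, 90.0]
force: [0.4, -1.2, -0.1]
gripper_width: 91.5
gripper_force: 0.0
```

Run:
```python
from h import *
s=grab("side"); t=grab("top")
a=cv2.resize(s[0][145:235,175:245],None,fx=5,fy=5,interpolation=cv2.INTER_CUBIC)
b=cv2.resize(t[0][105:150,205:250],None,fx=10,fy=10,interpolation=cv2.INTER_CUBIC)
print(env.state()["ee_pos"], proj(t,[678,132.5,190]))
cv2.imwrite("pics/s8.png",np.hstack([a,b])[:,:,::-1])
```

```text
[432.66079537 -39.21957219 252.33269005] [224.10708481 126.70865036]
```

View pics/s8.png

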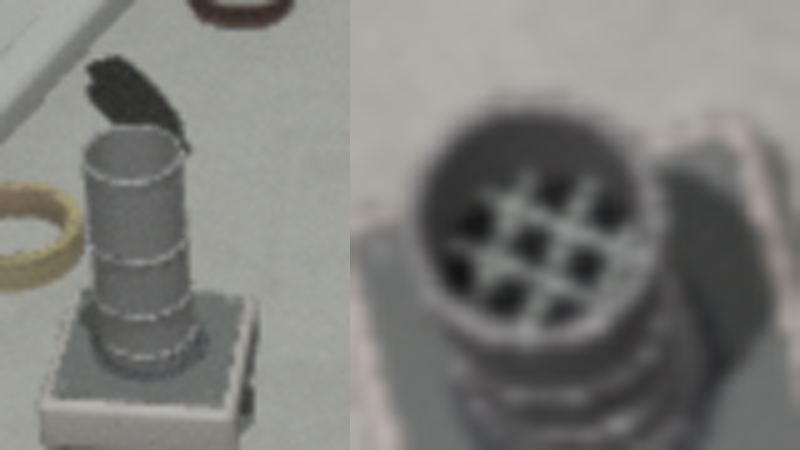

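Request:
send_rows --motion '[{"tx": 0, "ty": 0, "tz": 0.09, "rx": 0, "ry": 0, "rz": 0, "gripper": -1}, {"tx": 0, "ty": 0, "tz": 0.1, "rx": 0, "ry": 0, "rz": 0, "gripper": -1}, {"tx": 0, "ty": 0, "tz": 0.1, "rx": 0, "ry": 0, "rz": 0, "gripper": -1}, {"tx": 0, "ty": 0, "tz": 0.1, "rx": 0, "ry": 0, "rz": 0, "gripper": -1}, {"tx": 0, "ty": 0, "tz": 0.06, "rx": 0, "ry": 0, "rz": 0, "gripper": -1}, {"tx": 0, "ty": 0, "tz": 0.02, "rx": 0, "ry": 0, "rz": 0, "gripper": -1}, {"tx": 0, "ty": 0, "tz": 0, "rx": 0, "ry": 0, "rz": 0, "gripper": 1}, {"tx": 0, "ty": 0, "tz": 0, "rx": 0, "ry": 0, "rz": 0, "gripper": 1}, {"tx": 0, "ty": 0, "tz": 0, "rx": 0, "ry": 0, "rz": 0, "gripper": 1}, {"tx": 0, "ty": 0, "tz": 0, "rx": 0, "ry": 0, "rz": 0, "gripper": 1}, {"tx": 0, "ty": 0, "tz": 0, "rx": 0, "ry": 0, "rz": 0, "gripper": 1}, {"tx": 0, "ty": 0, "tz": 0, "rx": 0, "ry": 0, "rz": 0, "gripper": 1}]'

```text
time_s: 21.8
ee_pos: [436.0, -37.6, 16.0]
ee_rot: [180.0, 0.0, 90.0]
force: [-1.0, -0.6, -0.4]
gripper_width: 34.0
gripper_force: 0.0
```

Request:
send_rows --motion '[{"tx": 0, "ty": 0, "tz": 0, "rx": 0, "ry": 0, "rz": 0, "gripper": 1}, {"tx": 0, "ty": 0, "tz": 0, "rx": 0, "ry": 0, "rz": 0, "gripper": 1}, {"tx": 0, "ty": 0, "tz": 0, "rx": 0, "ry": 0, "rz": 0, "gripper": 1}]'

```text
time_s: 22.18
ee_pos: [435.8, -37.6, 15.9]
ee_rot: [-180.0, 0.0, 90.0]
force: [-0.9, 0.1, 1.2]
gripper_width: 19.1
gripper_force: 20.0
```

Request:
send_rows --motion '[{"tx": 0, "ty": 0, "tz": -0.04, "rx": 0, "ry": 0, "rz": 0, "gripper": 1}, {"tx": 0, "ty": 0, "tz": -0.1, "rx": 0, "ry": 0, "rz": 0, "gripper": 1}, {"tx": 0, "ty": 0, "tz": -0.1, "rx": 0, "ry": 0, "rz": 0, "gripper": 1}, {"tx": 0, "ty": 0, "tz": -0.1, "rx": 0, "ry": 0, "rz": 0, "gripper": 1}, {"tx": 0, "ty": 0, "tz": -0.08, "rx": 0, "ry": 0, "rz": 0, "gripper": 1}, {"tx": 0.05, "ty": 0.07, "tz": 0, "rx": 0, "ry": 0, "rz": 0, "gripper": 1}, {"tx": 0.06, "ty": 0.085, "tz": 0, "rx": 0, "ry": 0, "rz": 0, "gripper": 1}, {"tx": 0.06, "ty": 0.085, "tz": 0, "rx": 0, "ry": 0, "rz": 0, "gripper": 1}, {"tx": 0.06, "ty": 0.085, "tz": 0, "rx": 0, "ry": 0, "rz": 0, "gripper": 1}, {"tx": 0.06, "ty": 0.085, "tz": 0, "rx": 0, "ry": 0, "rz": 0, "gripper": 1}, {"tx": 0.04, "ty": 0.05, "tz": 0, "rx": 0, "ry": 0, "rz": 0, "gripper": 1}, {"tx": 0.014, "ty": 0.024, "tz": 0, "rx": 0, "ry": 0, "rz": 0, "gripper": 1}]'

```text
time_s: 23.68
ee_pos: [678.7, 135.5, 224.5]
ee_rot: [-179.9, 0.0, 90.1]
force: [-0.4, 0.2, -0.8]
gripper_width: 19.1
gripper_force: 20.0
```

Request:
send_rows --motion '[{"tx": 0, "ty": 0, "tz": 0, "rx": 0, "ry": 0, "rz": 0, "gripper": 1}, {"tx": 0, "ty": 0, "tz": 0, "rx": 0, "ry": 0, "rz": 0, "gripper": 1}, {"tx": 0, "ty": 0, "tz": 0, "rx": 0, "ry": 0, "rz": 0, "gripper": 1}]'

```text
time_s: 24.05
ee_pos: [677.3, 133.6, 226.6]
ee_rot: [180.0, 0.0, 90.0]
force: [-0.9, -0.6, -0.4]
gripper_width: 19.0
gripper_force: 20.0
```

Run:
```python
from h import *
s=grab("side")
a=cv2.resize(s[0][145:205,170:235],None,fx=10,fy=10,interpolation=cv2.INTER_CUBIC)
print(env.state()["ee_pos"])
cv2.imwrite("pics/s9.png",a[:,:,::-1])
```

```text
[677.42896357 133.66889949 226.57692084]
```

View pics/s9.png

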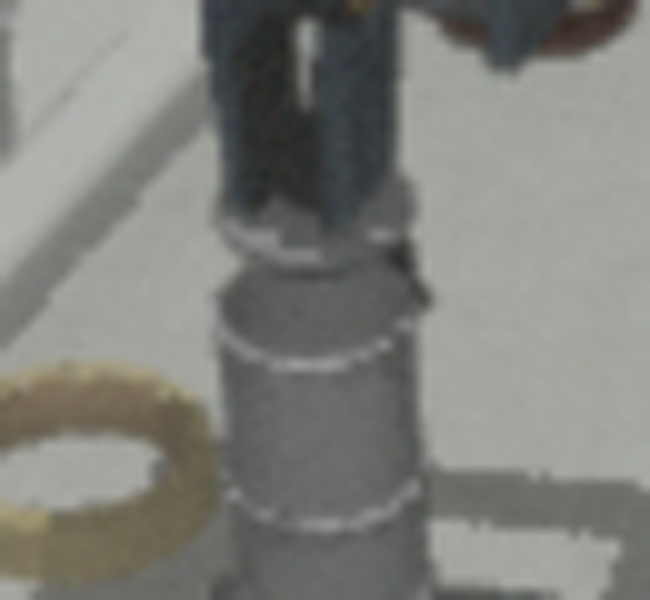

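Run:
```python
from h import *
s=grab("side"); g=cv2.cvtColor(s[0],cv2.COLOR_RGB2GRAY)
for u in range(190,214,2): print(u,g[160:186,u].tolist())
P=lambda z,y:proj(s,[678,y,z])
# expected front edge (nearest-to-camera point of r=29 circle)
for n,z,r in(("coarse rim",190,29),("lid shoulder",218.7,29),("lid top",223.7,29)):
    a=np.linspace(0,6.28,200); p=np.array([proj(s,[678+r*np.cos(b),133.5+r*np.sin(b),z]) for b in a]); print(n,p.min(0).round(1),p.max(0).round(1))
```

```text
190 [159, 161, 159, 158, 158, 156, 155, 154, 161, 161, 165, 164, 165, 164, 162, 162, 163, 161, 159, 159, 160, 165, 162, 164, 159, 139]
192 [86, 96, 99, 102, 90, 91, 101, 129, 120, 129, 157, 161, 157, 128, 96, 90, 97, 112, 135, 118, 97, 97, 100, 104, 113, 116]
194 [56, 52, 58, 54, 55, 61, 80, 101, 132, 124, 115, 117, 101, 88, 87, 80, 82, 84, 93, 120, 129, 98, 93, 89, 97, 95]
196 [48, 48, 48, 47, 52, 65, 85, 96, 132, 134, 114, 95, 89, 91, 90, 91, 90, 90, 88, 97, 117, 107, 102, 100, 94, 98]
198 [47, 49, 48, 48, 51, 76, 89, 90, 93, 102, 129, 103, 75, 93, 95, 95, 94, 97, 91, 91, 108, 140, 110, 106, 104, 107]
200 [48, 45, 45, 49, 47, 54, 75, 84, 86, 96, 128, 100, 73, 96, 97, 94, 95, 97, 95, 96, 106, 151, 111, 100, 107, 106]
202 [58, 58, 61, 61, 54, 59, 58, 63, 80, 88, 96, 97, 77, 95, 98, 98, 96, 97, 98, 100, 113, 152, 113, 107, 109, 110]
204 [65, 62, 65, 66, 68, 66, 72, 73, 87, 92, 96, 85, 79, 95, 95, 94, 95, 96, 97, 102, 121, 131, 99, 96, 107, 105]
206 [58, 59, 60, 61, 66, 72, 86, 90, 98, 90, 92, 86, 91, 93, 96, 94, 92, 97, 93, 106, 131, 100, 95, 105, 106, 102]
208 [65, 66, 71, 78, 90, 86, 88, 98, 128, 91, 67, 79, 89, 93, 89, 85, 92, 92, 96, 131, 88, 86, 92, 99, 100, 99]
210 [157, 154, 134, 103, 99, 95, 89, 101, 100, 72, 64, 58, 71, 85, 83, 81, 96, 127, 96, 89, 87, 91, 84, 88, 82, 85]
212 [164, 164, 163, 160, 160, 158, 159, 162, 164, 160, 160, 160, 155, 116, 84, 89, 137, 161, 162, 157, 157, 158, 161, 158, 162, 160]
coarse rim [192.1 169.2] [212.2 180.7]
lid shoulder [191.4 161. ] [211.8 172.3]
lid top [191.2 159.6] [211.7 170.9]
```

Request:
send_rows --motion '[{"tx": 0.005, "ty": 0, "tz": 0.016, "rx": 0, "ry": 0, "rz": 0, "gripper": 1}, {"tx": 0, "ty": 0, "tz": 0.014, "rx": 0, "ry": 0, "rz": 0, "gripper": 1}, {"tx": 0, "ty": 0, "tz": 0.01, "rx": 0, "ry": 0, "rz": 0, "gripper": 1}, {"tx": 0, "ty": 0, "tz": 0.006, "rx": 0, "ry": 0, "rz": 0, "gripper": 1}, {"tx": 0, "ty": 0, "tz": 0.006, "rx": 0, "ry": 0, "rz": 0, "gripper": 1}, {"tx": 0, "ty": 0, "tz": 0, "rx": 0, "ry": 0, "rz": 0, "gripper": 1}, {"tx": 0, "ty": 0, "tz": 0, "rx": 0, "ry": 0, "rz": 0, "gripper": 1}]'

```text
time_s: 25.02
ee_pos: [678.1, 136.9, 200.1]
ee_rot: [180.0, 0.0, 90.0]
force: [-0.5, -0.8, -0.8]
gripper_width: 19.3
gripper_force: 20.0
```

Request:
send_rows --motion '[{"tx": 0, "ty": 0, "tz": 0.003, "rx": 0, "ry": 0, "rz": 0, "gripper": 1}, {"tx": 0, "ty": 0, "tz": 0.002, "rx": 0, "ry": 0, "rz": 0, "gripper": 1}, {"tx": 0, "ty": 0, "tz": 0, "rx": 0, "ry": 0, "rz": 0, "gripper": 1}, {"tx": 0, "ty": 0, "tz": 0, "rx": 0, "ry": 0, "rz": 0, "gripper": 1}]'

```text
time_s: 25.52
ee_pos: [678.1, 136.9, 197.9]
ee_rot: [180.0, 0.0, 90.0]
force: [0.2, -0.2, 1.3]
gripper_width: 19.5
gripper_force: 20.0
```

Request:
send_rows --motion '[{"tx": 0, "ty": 0, "tz": 0.001, "rx": 0, "ry": 0, "rz": 0, "gripper": 1}, {"tx": 0, "ty": 0, "tz": 0, "rx": 0, "ry": 0, "rz": 0, "gripper": -1}, {"tx": 0, "ty": 0, "tz": 0, "rx": 0, "ry": 0, "rz": 0, "gripper": -1}, {"tx": 0, "ty": 0, "tz": 0, "rx": 0, "ry": 0, "rz": 0, "gripper": -1}, {"tx": 0, "ty": 0, "tz": -0.04, "rx": 0, "ry": 0, "rz": 0, "gripper": -1}, {"tx": 0, "ty": 0, "tz": -0.08, "rx": 0, "ry": 0, "rz": 0, "gripper": -1}, {"tx": 0, "ty": 0, "tz": -0.06, "rx": 0, "ry": 0, "rz": 0, "gripper": -1}, {"tx": -0.06, "ty": -0.06, "tz": 0, "rx": 0, "ry": 0, "rz": 0, "gripper": -1}, {"tx": -0.08, "ty": -0.08, "tz": 0, "rx": 0, "ry": 0, "rz": 0, "gripper": -1}, {"tx": -0.08, "ty": -0.08, "tz": 0, "rx": 0, "ry": 0, "rz": 0, "gripper": -1}, {"tx": -0.08, "ty": -0.08, "tz": 0, "rx": 0, "ry": 0, "rz": 0, "gripper": -1}, {"tx": -0.04, "ty": -0.04, "tz": 0, "rx": 0, "ry": 0, "rz": 0, "gripper": -1}]'

```text
time_s: 27.02
ee_pos: [505.9, -34.6, 287.2]
ee_rot: [180.0, 0.0, 89.9]
force: [0.2, -0.9, 0.2]
gripper_width: 91.4
gripper_force: 0.0
```

Run:
```python
from h import *
s=grab("side"); t=grab("top")
a=cv2.resize(s[0][145:235,175:245],None,fx=5,fy=5,interpolation=cv2.INTER_CUBIC)
b=cv2.resize(t[0][105:150,205:250],None,fx=10,fy=10,interpolation=cv2.INTER_CUBIC)
print(env.state()["ee_pos"], proj(t,[678,133.5,195]),proj(t,[678,133.5,221]))
cv2.imwrite("pics/s10.png",np.hstack([a,b])[:,:,::-1])
```

```text
[506.1272406  -34.64213371 287.51770153] [223.52782584 126.12095106] [222.76183093 123.0117928 ]
```

View pics/s10.png

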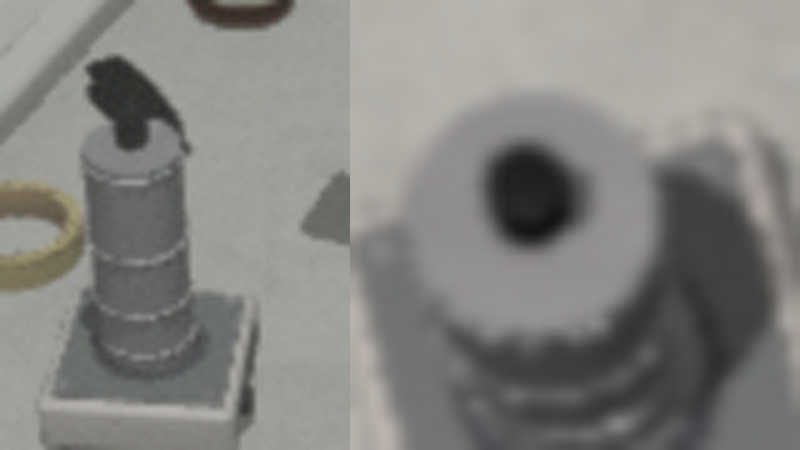

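The stack stands level. The lid disc is flush and centred at about (532,215) in the crop, which is about (223,126) in the image and matches where it was predicted. I'll hand the job in.

```bash
python3 -c "
from workcell import env
print(env.job_done())"
```

```text
the job is handed in; nothing more can be done
None
```

I built the stack on the shaker (pan, fine sieve, coarse sieve, lid) and handed the job in at about 27 s. In the last pictures it stood level and home, and the arm never went near the cup or vial, but the hand-in returned no verdict.

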